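Pin a brass lamp arm into its wall bracket

ROBOT

A 6-joint arm with a two-finger parallel gripper is mounted at the origin on the work surface. World frame = base frame: x ahead of the robot, y to its left, z up, the work surface at z = 0. Lengths are in m, angles in rad, forces in N, time in s.
With the tool pointing down it reaches from about 0.275 to 0.725 m from the base axis. Payload 5.6 kg.
Tool frame: the origin (TCP) lies at the very end of the fingers, on their centre line; the grasp point (between the pads) lies env.pinch_z behind it (env.pinch_z is the distance from the TCP to the grasp point, in m); z points along the fingers, y is the line along which they close (so a half turn about z gives the same grasp; the last joint's range is limited). The gripper opens to 85 mm and grips with 20 to 120 N. Pads are 22 mm wide; open, the fingers measure 114 mm over their backs; the gripper's body (76 mm by 85 mm) begins 54 mm behind the grasp point. The pads swing forward as they close: fully open they stand 13 mm farther back than shut.
Start: joints at [1.415, 0.255, 0.108, 0, -1.424, -0.285], TCP at [0.235, 0.497, 0.231] pointing down, gripper open.
Joint ranges: [-2.95, 2.95], [-1.21, 1.97], [-1.09, 1.5], [-2.87, 1.71], [-2.94, -0.07], [-3.05, 3.05]. Speed limits (rad/s): [2.57, 2.57, 3.14, 3.14, 3.14, 3.14].

INTERFACE

Orientations are given as a 3x3 rotation matrix whose columns are the frame's x, y, z axes.
In Python, from bench import env gives the robot as it stands.
- The arm moves only by the tool play_rows, never from a script. Its argument "deltas" is a list of rows, each an object with "hand": the opening in per cent of the stroke, from 0 (shut) to 100 (fully open); "xyz": the shift along the world's x, y, z in cm, a list of three; "rotation": the turn, a rotation vector about the world's x, y, z in rad, a list of three. A call has 1 to 5 rows; each row shifts and turns the commanded pose from where the row before left it; what a row does not reach is not made up. A row lasts 1/10 s, in which the tool goes at most 50 mm and 8.59 degrees, less where a joint would pass 70% of its speed; a pose out of reach is approached as far as the arm can. A call is refused whole if a number of a shift passes 5 or a number of a turn 0.15, either way. A call with a gripper value outside its range is refused whole. The fingers move at their own pace and stop on an object; "newtons" is the grip in N (left out, the last holds). Time passes only in rows, so rows that do not move let the fingers close. It gives the time, the measured TCP pose, the force, the opening and the grip force at its end, in the units of the state.
- env.read_state(): the state, without advancing time (a new reading comes with each control period).
- env.snapshot(name): name is "side" or "top" or "wrist"; returns the picture (420x560x3 uint8, red, green, blue); there is no depth.
- env.get_calibration(name): a dict with "camera_matrix" (3x3 intrinsics, pixels), "rvec" (rotation vector, rad) and "tvec" (3), from world to camera coordinates, as OpenCV has them; the wrist camera has in their place "hand_eye" (4x4, takes a point from camera to tool coordinates, whose origin is the TCP and whose axes are the flange's). Camera axes: x right, y down, z forward; pixel columns grow to the right and rows downward; lengths in m; the calibration is good to about 2 mm. The wrist camera is an equidistant fisheye: a pixel r from the principal point sees the ray r / f radians off the axis. A picture is of the moment at which its call begins: read the wrist's pose just before it. get_calibration takes no time and is no camera call.
- env.finish_job(): hands the job in; it is judged then, once.
Trained networks look in the newest picture that a camera, given by its name, has taken for a name from the list of things; names that differ only in an ending like _2 or _b are one class to them, and where a whole thing is asked for, a point or a joint stands for the part that bears it (a point fixed in the world has none). Each returns a list of dicts, best first, with "confidence" (0 to 1); they miss things now and then, are a little off and sometimes report something else, mostly with a low value. They report only what shows in the picture. A call takes as long as a camera call. They do not tell look-alikes from the thing itself.
- env.find_in(camera, target): "position" ([row, column] as shares, 0 to 1, of the picture: columns of its width, rows of its height, amid what is visible of it).
- env.silhouettes(camera, target): "pixels" (420x560 bool, what is visible of it) and "position" ([row, column] as shares, 0 to 1, of the picture: columns of its width, rows of its height, amid what is visible of it).
- env.tip_of(camera, target): "position" ([row, column] as shares, 0 to 1, of the picture: columns of its width, rows of its height: a listed point, or the origin of a listed thing).
The state is a dict: "time_s": time; "qpos": joint angles; "qvel": joint speeds; "joint_efforts": joint torques, N m; "eef_pos": TCP position; "ee_rot": TCP orientation; "force": force on the tool from outside, world axes, zero at the start; "moment": the same for the moment, N m; "grip_width": finger opening in m; "grasp_force": force on a finger pad.
Only numpy, scipy, OpenCV 4.12 (cv2) and the standard library are available. Lean on these libraries where they do the work, as an engineer would, in place of code of your own. Each camera call takes 0.05 s, during which the arm holds its last target. There are 200 camera calls.

TASK

Slide the eye of the loose brass lamp arm fully home between the two lugs of the wall bracket, so that their holes line up. Then take the long all-brass pin from the wooden block and put it down through both lugs and the eye until its collar sits on the upper lug. Leave the black-headed pin and the other things on the bench where they are, and leave the arm standing on the bench, pinned.

Things in the scene. Friction and masses are not known exactly. Their poses are not given: they have to be found in the camera images.
- bracket: Fixed bracket: grey fork of two flat lugs on a dark steel plate. Origin: on the lug holes' vertical axis at bench level; the fork's mouth faces its -x. Lower lug z 0-16 mm, gap 16-47, upper lug 47-61 (highest point); 14 mm holes. Lugs 56 mm wide, reach 24 mm from the axis towards the mouth. A 90-degree V throat in the gap centres a 20 mm radius eye, pushed in along +x, on the axis.
- bracket_hole (a point): Centre of the hole at the top face of the bracket's upper lug, 61 mm above the bench.
- lamp_arm: Loose brass lamp arm, 192 mm, 0.35 kg, standing on a cup and a small foot. Origin: bench level under mid-bar, x along the bar to the eye. Bar 14 mm wide, z 22-40 mm, free from x -50 to +50. Eye: ring at x +75, outer radius 20, hole 17, z 19-43 (3-4 mm spare in the gap when the arm stands on the bench). Foot under x +16. Cup at x -75: 44 mm diameter, 58 mm high with its black insert.
- eye_hole (a point): Centre of the hole in the arm's eye, at the eye's top face (75 mm ahead of the arm's origin and 43 mm above its underside).
- pin_block: Fixed hardwood block 120 x 60 x 66 mm, origin under its centre, long side along its x. Two 15 mm holes go down through it at x = -30 and +30 mm; a pin hangs in each by its collar, in either order.
- pin: Long all-brass pin, loose, 112 mm, 0.12 kg, upright in the block. Origin: on its axis at the collar's underside (66 mm above the bench in the block), z up. Shank 12 mm diameter, 58 mm long, last 12 mm tapering to 6. Collar 26 mm diameter, z 0-6 mm; round grip 16 mm diameter, z 6-38; 22 mm ball on top, centre z 43.
- pin_tip (a point): Lower end of the brass pin's shank, 58 mm below its origin.
- short_pin: A too short steel pin with a black plastic grip and ball, in the other hole of the block: to be left alone. Same head sizes and origin as the brass pin; shank 30 mm.
- polish: Bystander: white plastic bottle, 60 mm diameter, 170 mm high; origin under its centre.
- spindle: Bystander: waisted brass lamp part, 52 mm diameter, 96 mm high; origin under its centre.
- column: Bystander: slim brass lamp column, 44 mm diameter, 165 mm high; origin under its centre.
- driver: Bystander: screwdriver with wooden handle lying on the bench; origin under its middle.
- locknut: Bystander: flat brass ring, 44 mm diameter, 8 mm high; origin under its centre.
- washer: Bystander: flat steel ring, 36 mm diameter, 5 mm high; origin under its centre.
- shade: Bystander: white bowl-shaped lamp shade, 110 mm diameter, 90 mm high; origin under its centre.
- canopy: Bystander: shallow black bowl, 140 mm diameter, 35 mm high; origin under its centre.
Not all that is in view belongs to the job. Leave any purple look-alike of the lamp_arm alone. Leave any turquoise look-alike of the pin alone.

How it is judged:
On the way:
1. the arm's eye is between the bracket's lugs with its hole within 5 mm of the lug holes' axis, and the pin is not yet in the lugs (horizontal distance between eye_hole and bracket_hole below 0.005 m and height (world z) of eye_hole between 0.034 and 0.049 m and horizontal distance between pin and bracket_hole above 0.03 m), for 0.2 s.
At the end, for the whole second after the job is handed in: The arm stands level on the bench (within 0.1 rad) with its eye between the lugs, its hole within 5 mm of the lug holes' axis; the brass pin is upright (within 0.12 rad) through both lugs and the eye, within 5 mm of the axis, its collar no more than 4 mm above the upper lug; arm and pin are at rest (horizontal distance between each of eye_hole, pin and bracket_hole below 0.005 m and height (world z) of eye_hole between 0.034 and 0.049 m and angle between lamp_arm's own z axis and vertical below 0.1 rad and z of pin in the frame of bracket_hole below 0.004 m and angle between pin's own z axis and vertical below 0.12 rad and linear speed of each of pin, lamp_arm below 0.02 m/s); the robot touches nothing.
It fails at once if the black-headed pin is moved more than 25 mm (distance of short_pin from where it was at the start of the episode above 0.025 m).
It fails at once if another thing on the bench is moved more than 40 mm (distance of any of polish, spindle, column, driver, locknut, washer, shade, canopy from where it was at the start of the episode above 0.04 m).
It also fails if it takes over 64 s, if anything falls off the work surface, if the arm or the gripper's body presses on something with over 40 N, if the wrist force passes 120 N, or if a joint passes its speed limit or range.

## Working session

There is one attempt and no reset: what is moved stays moved. The work goes in short steps, Python scripts to look and compute and a tool call to move; the robot and the scene stay as the last step left them, time stands still between calls to the robot, and variables do not carry over. Pictures are saved under pics/ and viewed, at most 14 in all, crops included, and the job is handed in when it is done.

Besides the shell and the picture viewer there is one more tool, called after "Call:" as name([rows], argument=value, ...), one row to a line, values as JSON. play_rows: Moves the arm, as the interface text tells. Its arguments: {"type":"object","properties":{"deltas":{"type":"array"},"newtons":{"type":"number"}},"required":["deltas"]}

```bash
mkdir -p pics
cat > h.py <<'E'
import numpy as np, cv2
from bench import env
def ray(cam,pos,shape=(420,560),st=None):
    """world origin and direction for share position [row,col]"""
    c=env.get_calibration(cam); K=np.array(c["camera_matrix"]); u=pos[1]*shape[1]; v=pos[0]*shape[0]
    if cam=="wrist":
        x=(u-K[0,2])/K[0,0]; y=(v-K[1,2])/K[1,1]; r=np.hypot(x,y)+1e-12
        d=np.array([np.sin(r)*x/r,np.sin(r)*y/r,np.cos(r)])
        H=np.array(c["hand_eye"]); R=np.array(st["ee_rot"])@H[:3,:3]
        o=np.array(st["eef_pos"])+np.array(st["ee_rot"])@H[:3,3]
        return o,R@d
    R=cv2.Rodrigues(np.array(c["rvec"],float))[0]; t=np.array(c["tvec"],float).ravel()
    return -R.T@t, R.T@np.linalg.inv(K)@np.array([u,v,1])
def atz(cam,pos,z,st=None):
    o,d=ray(cam,pos,st=st); return o+d*(z-o[2])/d[2]
def tri(rays):
    A=np.zeros((3,3));b=np.zeros(3)
    for o,d in rays:
        d=d/np.linalg.norm(d);P=np.eye(3)-np.outer(d,d);A+=P;b+=P@o
    p=np.linalg.solve(A,b); return p,[np.linalg.norm(np.cross(p-o,d/np.linalg.norm(d))) for o,d in rays]
E
python3 - <<'E'
from h import *
np.set_printoptions(precision=4,suppress=True)
st=env.read_state(); print(st["time_s"],env.pinch_z,st["eef_pos"],st["ee_rot"])
ims={c:env.snapshot(c) for c in("top","side","wrist")}
for c,i in ims.items(): cv2.imwrite(f"pics/{c}0.png",i[:,:,::-1])
zs={"bracket_hole":.061,"eye_hole":.043,"lamp_arm":0,"pin":.066,"short_pin":.066,"pin_block":0,"bracket":0}
for n,z in zs.items():
  for c in("top","side"):
    for d in env.tip_of(c,n)[:3]:
      print(n,c,round(d["confidence"],2),np.round(np.array(d["position"])*[420,560]),atz(c,d["position"],z))
print(env.read_state()["time_s"])
E
```

```text
0.0 0.0187 [0.2344 0.497  0.2304] [[ 0.9044 -0.4268 -0.0007]
 [-0.4268 -0.9044 -0.0018]
 [ 0.0001  0.0019 -1.    ]]
bracket_hole top 0.62 [276. 139.] [0.3904 0.3504 0.061 ]
bracket_hole top 0.3 [230. 110.] [0.5049 0.4277 0.061 ]
bracket_hole side 0.98 [183. 242.] [0.5775 0.2232 0.061 ]
eye_hole top 0.78 [266. 347.] [ 0.4066 -0.177   0.043 ]
eye_hole top 0.69 [183. 304.] [ 0.6232 -0.0712  0.043 ]
eye_hole top 0.48 [229. 408.] [ 0.4978 -0.3378  0.043 ]
eye_hole side 0.95 [223. 309.] [ 0.6222 -0.0727  0.043 ]
eye_hole side 0.94 [265. 262.] [ 0.3983 -0.1712  0.043 ]
eye_hole side 0.29 [274. 334.] [ 0.5239 -0.3043  0.043 ]
lamp_arm top 0.76 [213. 310.] [ 0.546  -0.0888  0.    ]
lamp_arm top 0.74 [290. 343.] [ 0.3395 -0.173   0.    ]
lamp_arm side 0.63 [241. 292.] [ 0.5663 -0.0683  0.    ]
lamp_arm side 0.56 [288. 243.] [ 0.337  -0.1767  0.    ]
lamp_arm side 0.19 [214. 205.] [0.4359 0.2112 0.    ]
pin top 0.72 [254. 446.] [ 0.4334 -0.4255  0.066 ]
pin top 0.67 [250. 415.] [ 0.4445 -0.3458  0.066 ]
pin side 0.79 [308. 338.] [ 0.4285 -0.4285  0.066 ]
pin side 0.67 [282. 318.] [ 0.4517 -0.3297  0.066 ]
short_pin top 0.6 [248. 413.] [ 0.4506 -0.3411  0.066 ]
short_pin top 0.42 [228. 405.] [ 0.5001 -0.3242  0.066 ]
short_pin side 0.63 [273. 332.] [ 0.5014 -0.3213  0.066 ]
pin_block top 0.85 [234. 400.] [ 0.486  -0.3299  0.    ]
pin_block top 0.44 [233. 107.] [0.4991 0.4605 0.    ]
pin_block top 0.27 [214. 309.] [ 0.5432 -0.0861  0.    ]
bracket top 0.89 [203. 197.] [0.5781 0.2181 0.    ]
bracket top 0.71 [259. 205.] [0.4263 0.1969 0.    ]
bracket side 0.88 [198. 247.] [0.5975 0.2259 0.    ]
0.85
```

View pics/top0.png

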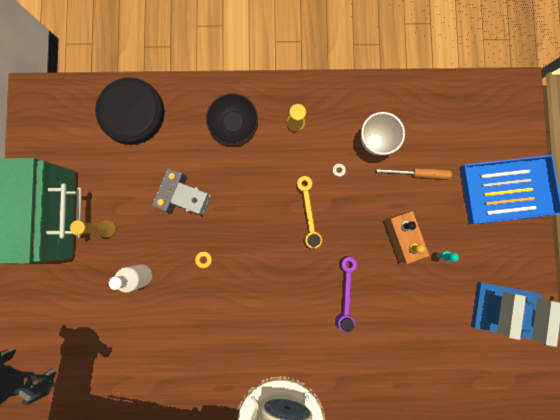

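View pics/side0.png

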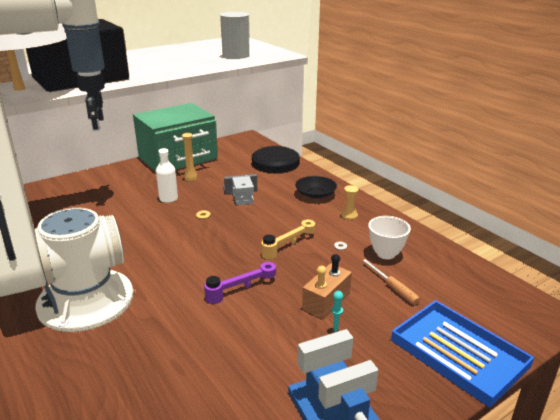

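The top view shows the brass arm with its eye at about (183,304) and cup at (240,314). The bracket is around (195,190) with its mouth to the right, and the brass pin is at (250,417). The purple arm is at (290,345) and the turquoise pin at (256,446). I'll move over the bracket and take a closer look.

Call:
play_rows([
  {"hand": 100,"xyz": [3.4,-3.3,0.3],"rotation": [0,0,0.07]},
  {"hand": 100,"xyz": [3.4,-3.3,0.3],"rotation": [0,0,0.07]},
  {"hand": 100,"xyz": [3.4,-3.3,0.3],"rotation": [0,0,0.07]},
  {"hand": 100,"xyz": [3.4,-3.3,0.3],"rotation": [0,0,0.07]},
  {"hand": 100,"xyz": [3.4,-3.3,0.3],"rotation": [0,0,0.07]},
])

```text
time_s: 1.35
eef_pos: [0.4057, 0.331, 0.2466]
ee_rot: [[0.996, -0.087, 0.0], [-0.087, -0.996, 0.0], [0.0, -0.0, -1.0]]
force: [0.9, 0.6, 0.6]
grip_width: 0.0851
grasp_force: 0.0
```

Call:
play_rows([
  {"hand": 100,"xyz": [3.4,-3.3,0],"rotation": [0,0,0.07]},
  {"hand": 100,"xyz": [3.4,-3.3,0],"rotation": [0,0,0.07]},
  {"hand": 100,"xyz": [3.4,-3.3,0],"rotation": [0,0,0.07]},
  {"hand": 100,"xyz": [2.8,-3.3,0],"rotation": [0,0,0.07]},
  {"hand": 100,"xyz": [0,0,0],"rotation": [0,0,0]},
])

```text
time_s: 1.85
eef_pos: [0.5371, 0.1966, 0.2457]
ee_rot: [[0.983, 0.185, -0.0], [0.185, -0.983, -0.002], [-0.001, 0.002, -1.0]]
force: [0.6, 0.6, 0.1]
grip_width: 0.0849
grasp_force: 0.0
```

```bash
cat >> h.py <<'E'
np.set_printoptions(precision=4,suppress=True)
def look(cam,items,save=None):
    st=env.read_state(); im=env.snapshot(cam)
    if save: cv2.imwrite(f"pics/{save}.png",im[:,:,::-1])
    print(st["time_s"],st["eef_pos"],"yaw",np.arctan2(st["ee_rot"][1][0],st["ee_rot"][0][0]))
    for n,z in items.items():
        for d in env.tip_of(cam,n)[:3]:
            print(n,round(d["confidence"],2),np.round(np.array(d["position"])*[420,560],1),atz(cam,d["position"],z,st))
    return st,im
E
python3 -c "
from h import *
look('wrist',{'bracket_hole':.061,'bracket':0,'eye_hole':.043},'w1')"
```

```text
1.85 [0.5371 0.1966 0.2457] yaw 0.1857991682394925
bracket_hole 0.68 [145.4 273.6] [0.5753 0.2126 0.061 ]
bracket 0.83 [134.3 273.5] [0.5804 0.2152 0.    ]
eye_hole 0.66 [311.7 504.6] [ 0.3987 -0.194   0.043 ]
eye_hole 0.6 [135.4 272.9] [0.5834 0.2153 0.043 ]
eye_hole 0.59 [161.3 505. ] [ 0.6198 -0.0768  0.043 ]
```

View pics/w1.png

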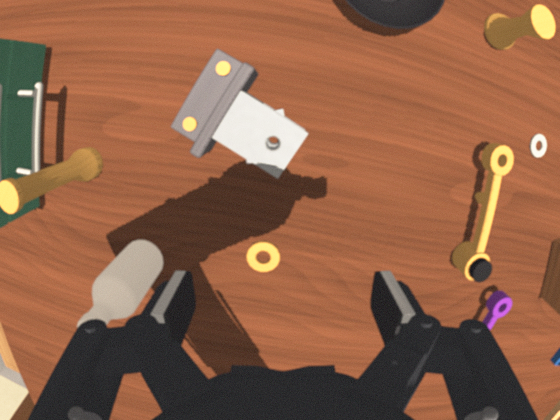

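The wrist view shows the bracket hole at about col 273, row 142. The lug sides run (241,91)→(308,132) and (213,138)→(278,176). The arm's eye is at (502,160) and its cup top at (480,270).

```bash
python3 -c "
from h import *
st=env.read_state()
f=lambda c,r,z: atz('wrist',[r/420,c/560],z,st)
a,b,c,d=[f(*p,.061) for p in[(241,91),(308,132),(213,138),(278,176)]]
print('hole',f(273,142,.061),a,b,c,d)
for p,q in((b,a),(d,c)): v=a*0+q-p; print(np.arctan2(v[1],v[0]),np.linalg.norm(v))
print('front mid',(b+d)/2, 'width',np.linalg.norm(b-d), 'perp yaw',np.arctan2(*(b-d)[[1,0]])+np.pi/2)
e=f(502,160,.043);k=f(480,270,.058);v=e-k;print(e,k,np.arctan2(v[1],v[0]),np.linalg.norm(v))
"
```

```text
hole [0.5757 0.2187 0.061 ] [0.6212 0.2595 0.061 ] [0.5925 0.186  0.061 ] [0.5693 0.28   0.061 ] [0.5419 0.2072 0.061 ]
1.198998288414351 0.07887816405415328
1.2102457588780393 0.07775795020900232
front mid [0.5672 0.1966 0.061 ] width 0.05484482184816966 perp yaw 1.174532500909187
[ 0.6182 -0.0662  0.043 ] [ 0.4713 -0.0818  0.058 ] 0.10539025711826654 0.14849689969235264
```

Call:
play_rows([
  {"hand": 100,"xyz": [0,-5,0],"rotation": [0,0,0]},
  {"hand": 100,"xyz": [0,-5,0],"rotation": [0,0,0]},
  {"hand": 100,"xyz": [0,-5,0],"rotation": [0,0,0]},
  {"hand": 100,"xyz": [0,-5,0],"rotation": [0,0,0]},
  {"hand": 100,"xyz": [0,-5,0],"rotation": [0,0,0]},
])

```text
time_s: 2.55
eef_pos: [0.5342, -0.0499, 0.2469]
ee_rot: [[0.982, 0.191, 0.001], [0.191, -0.982, 0.0], [0.001, -0.0, -1.0]]
force: [1.2, 0.0, 0.3]
grip_width: 0.0853
grasp_force: 0.0
```

Call:
play_rows([
  {"hand": 100,"xyz": [-2,-4,-2],"rotation": [0,0,0]},
  {"hand": 100,"xyz": [-2,0,-3],"rotation": [0,0,0]},
  {"hand": 100,"xyz": [0,0,0],"rotation": [0,0,0]},
  {"hand": 100,"xyz": [0,0,0],"rotation": [0,0,0]},
])

```text
time_s: 2.95
eef_pos: [0.4942, -0.0889, 0.1965]
ee_rot: [[0.982, 0.189, -0.0], [0.189, -0.982, -0.0], [-0.0, 0.0, -1.0]]
force: [0.2, -0.5, 0.8]
grip_width: 0.0852
grasp_force: 0.0
```

```bash
python3 -c "
from h import *
look('wrist',{'lamp_arm':0,'eye_hole':.043},'w2')"
```

```text
2.95 [ 0.4942 -0.0889  0.1965] yaw 0.1906424397502645
lamp_arm 0.77 [314.7 325.1] [ 0.3319 -0.1764  0.    ]
lamp_arm 0.75 [132.5 287.8] [ 0.5469 -0.0844  0.    ]
lamp_arm 0.44 [280.3 490.8] [ 0.4141 -0.4086  0.    ]
eye_hole 0.95 [ 57.6 291.4] [ 0.6186 -0.073   0.043 ]
eye_hole 0.81 [289.9 358. ] [ 0.4015 -0.191   0.043 ]
eye_hole 0.66 [134.8 288.5] [ 0.5486 -0.084   0.043 ]
```

View pics/w2.png

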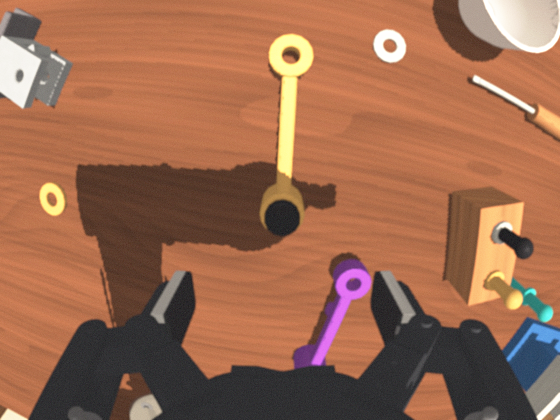

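The eye hole is at about (291,55) and the cup's black top at (282,217). Next I'll work out the arm's pose.

```bash
python3 -c "
from h import *
st=env.read_state()
f=lambda c,r,z: atz('wrist',[r/420,c/560],z,st)
e=f(291,54.5,.043);k=f(282,217,.058);v=e-k;y=np.arctan2(v[1],v[0]);print(e,k,y,np.linalg.norm(v))
for c,r in((288,100),(285,150)): print(f(c,r,.040))
o=(e+k)/2;print('origin',o,'d to origin-10mm',o-.01*np.array([np.cos(y),np.sin(y),0])-st['eef_pos'],'turn',y-.1906)
print('top faces of pins', atz('wrist',[289/420,508/560],.109,st),atz('wrist',[245/420,521/560],.109,st))
"
```

```text
[ 0.6243 -0.0717  0.043 ] [ 0.4772 -0.0918  0.058 ] 0.13602831544965444 0.14915274247824253
[ 0.5825 -0.0771  0.04  ]
[ 0.5363 -0.0833  0.04  ]
origin [ 0.5507 -0.0817  0.0505] d to origin-10mm [ 0.0446  0.0055 -0.1473] turn -0.054571684550345556
top faces of pins [ 0.4604 -0.3321  0.109 ] [ 0.5094 -0.3226  0.109 ]
```

Call:
play_rows([
  {"hand": 100,"xyz": [2.2,0.3,-4],"rotation": [0,0,-0.03]},
  {"hand": 100,"xyz": [2.3,0.3,-4],"rotation": [0,0,-0.025]},
  {"hand": 80,"xyz": [0,0,-4.2],"rotation": [0,0,0]},
  {"hand": 60,"xyz": [0,0,-4],"rotation": [0,0,0]},
  {"hand": 60,"xyz": [0,0,-2],"rotation": [0,0,0]},
])

```text
time_s: 3.6
eef_pos: [0.5392, -0.0826, 0.0114]
ee_rot: [[0.991, 0.135, -0.003], [0.135, -0.991, 0.0], [-0.003, -0.001, -1.0]]
force: [-0.7, 0.4, 0.5]
grip_width: 0.0512
grasp_force: 0.0
```

Call:
play_rows([
  {"hand": 30,"xyz": [0,0,0],"rotation": [0,0,0]},
  {"hand": 0,"xyz": [0,0,0],"rotation": [0,0,0]},
  {"hand": 0,"xyz": [0,0,0],"rotation": [0,0,0]},
  {"hand": 0,"xyz": [0,0,0],"rotation": [0,0,0]},
  {"hand": 0,"xyz": [0,0,0],"rotation": [0,0,0]},
], newtons=50)

```text
time_s: 4.1
eef_pos: [0.5418, -0.0831, 0.0164]
ee_rot: [[0.991, 0.134, 0.005], [0.134, -0.991, 0.0], [0.005, 0.0, -1.0]]
force: [1.0, 3.5, 5.1]
grip_width: 0.013
grasp_force: 51.9
```

Call:
play_rows([
  {"hand": 0,"xyz": [0,0,1.5],"rotation": [0,0,0]},
  {"hand": 0,"xyz": [-0.2,1.6,0.5],"rotation": [0,0,0.1]},
  {"hand": 0,"xyz": [-0.3,2,0],"rotation": [0,0,0.12]},
  {"hand": 0,"xyz": [-0.3,2,0],"rotation": [0,0,0.12]},
  {"hand": 0,"xyz": [-0.3,2,0],"rotation": [0,0,0.12]},
], newtons=80)

```text
time_s: 4.6
eef_pos: [0.5275, -0.0071, 0.0339]
ee_rot: [[0.826, 0.563, -0.002], [0.563, -0.826, 0.0], [-0.001, -0.001, -1.0]]
force: [-0.2, 0.2, -3.4]
grip_width: 0.0123
grasp_force: 78.4
```

Call:
play_rows([
  {"hand": 0,"xyz": [-0.3,2,0],"rotation": [0,0,0.13]},
  {"hand": 0,"xyz": [-0.3,2,0],"rotation": [0,0,0.13]},
  {"hand": 0,"xyz": [-0.3,2,0],"rotation": [0,0,0.13]},
  {"hand": 0,"xyz": [-0.2,2,0],"rotation": [0,0,0.13]},
  {"hand": 0,"xyz": [0,0,0],"rotation": [0,0,0.085]},
])

```text
time_s: 5.1
eef_pos: [0.5168, 0.0741, 0.034]
ee_rot: [[0.357, 0.934, -0.001], [0.934, -0.357, 0.0], [-0.0, -0.001, -1.0]]
force: [0.3, -1.5, -4.1]
grip_width: 0.0123
grasp_force: 78.4
```

Call:
play_rows([
  {"hand": 0,"xyz": [0,0,0],"rotation": [0,0,0]},
  {"hand": 0,"xyz": [0,0,0],"rotation": [0,0,0]},
])

```text
time_s: 5.3
eef_pos: [0.517, 0.0721, 0.034]
ee_rot: [[0.366, 0.931, -0.001], [0.931, -0.366, -0.0], [-0.001, -0.001, -1.0]]
force: [0.7, -0.4, -2.8]
grip_width: 0.0125
grasp_force: 78.5
```

```bash
python3 -c "
from h import *
st,_=look('wrist',{'eye_hole':.063,'bracket_hole':.061},'w3')
print(st['ee_rot'],st['force'])"
```

```text
5.3 [0.517  0.0721 0.034 ] yaw 1.1963845890090092
eye_hole 0.2 [402.  542.9] [ 0.6729 -0.122   0.063 ]
[[ 0.3657  0.9307 -0.0011]
 [ 0.9307 -0.3657 -0.0003]
 [-0.0007 -0.0009 -1.    ]] [ 0.6826 -0.4185 -2.8313]
```

View pics/w3.png

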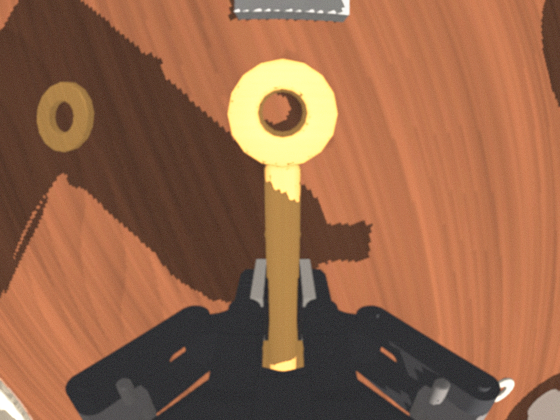

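The eye is centred at about (283,111), and the lug front spans cols 236–349 near row 12.

```bash
python3 -c "
from h import *
st=env.read_state()
f=lambda c,r,z: atz('wrist',[r/420,c/560],z,st)
R=np.array(st['ee_rot']);p=st['eef_pos']
for n,q in(('eye',f(283,112,.0606)),('hole',f(283,113,.0606)),('lugL',f(236,14,.05)),('lugR',f(349,16,.05)),('bar',f(283,185,.058)),('bracket',np.array([.576,.219,.061]))):
  print(n,q,'tool',R.T@(q-p))
"
```

```text
eye [0.5471 0.1464 0.0606] tool [ 0.0801  0.0004 -0.0265]
hole [0.547  0.1461 0.0606] tool [ 0.0798  0.0004 -0.0265]
lugL [0.5447 0.1897 0.05  ] tool [ 0.1196 -0.0176 -0.0159]
lugR [0.5851 0.1734 0.05  ] tool [ 0.1192  0.0259 -0.0159]
bar [0.5371 0.1209 0.058 ] tool [ 0.0527  0.0004 -0.0238]
bracket [0.576 0.219 0.061] tool [ 0.1583  0.0008 -0.0269]
```

Call:
play_rows([
  {"hand": 0,"xyz": [0.2,0.5,-0.8],"rotation": [0,0,0]},
  {"hand": 0,"xyz": [0.3,0.8,-0.8],"rotation": [0,0,0]},
  {"hand": 0,"xyz": [0.4,0.9,0],"rotation": [0,0,0]},
  {"hand": 0,"xyz": [0.4,0.9,0],"rotation": [0,0,0]},
  {"hand": 0,"xyz": [0,0,0],"rotation": [0,0,0]},
])

```text
time_s: 5.95
eef_pos: [0.5316, 0.1051, 0.0182]
ee_rot: [[0.362, 0.932, 0.001], [0.932, -0.362, 0.001], [0.001, 0.001, -1.0]]
force: [-0.4, 0.2, -4.0]
grip_width: 0.0124
grasp_force: 78.5
```

```bash
python3 -c "
from h import *
st,_=look('wrist',{'eye_hole':.045,'bracket_hole':.061},'w4')
print(st['force'])"
```

```text
5.95 [0.5316 0.1051 0.0182] yaw 1.2004584174468678
[-0.3662  0.2218 -3.9956]
```

View pics/w4.png

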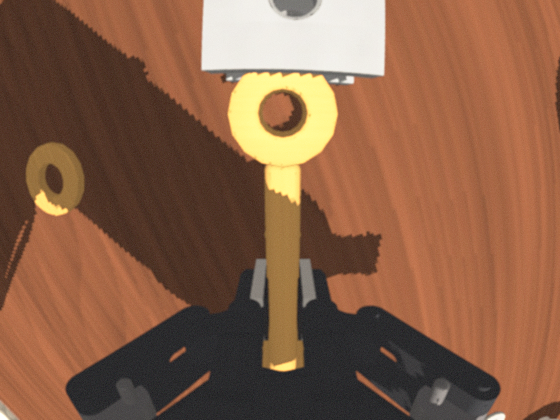

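The upper lug front spans (202,71)–(384,75), with its middle at col 293, and the hole is at col 296. The eye is at col 283, so it needs to shift about 3 mm right and turn about −0.02 rad.

Call:
play_rows([
  {"hand": 0,"xyz": [0.24,-0.1,0],"rotation": [0,0,-0.02]},
  {"hand": 0,"xyz": [0.38,0.92,0],"rotation": [0,0,0]},
  {"hand": 0,"xyz": [0.38,0.92,0],"rotation": [0,0,0]},
  {"hand": 0,"xyz": [0.38,0.92,0],"rotation": [0,0,0]},
  {"hand": 0,"xyz": [0.19,0.46,0],"rotation": [0,0,0]},
])

```text
time_s: 6.6
eef_pos: [0.547, 0.1359, 0.0183]
ee_rot: [[0.381, 0.925, 0.001], [0.925, -0.381, 0.0], [0.001, 0.0, -1.0]]
force: [0.2, -0.6, -3.8]
grip_width: 0.0122
grasp_force: 78.5
```

Call:
play_rows([
  {"hand": 0,"xyz": [0.08,0.18,0],"rotation": [0,0,0]},
  {"hand": 0,"xyz": [0.08,0.18,0],"rotation": [0,0,0]},
  {"hand": 0,"xyz": [0,0,0],"rotation": [0,0,0]},
])

```text
time_s: 6.9
eef_pos: [0.5478, 0.1383, 0.0182]
ee_rot: [[0.382, 0.924, -0.0], [0.924, -0.382, -0.0], [-0.0, -0.0, -1.0]]
force: [1.4, -0.8, -3.1]
grip_width: 0.0125
grasp_force: 78.5
```

```bash
python3 -c "
from h import *
st,_=look('wrist',{'eye_hole':.045,'bracket_hole':.061},'w5')
print(st['force'])
f=lambda c,r,z: atz('wrist',[r/420,c/560],z,st)
"
```

```text
6.9 [0.5478 0.1383 0.0182] yaw 1.17926215410695
[ 1.3642 -0.8262 -3.1396]
```

View pics/w5.png

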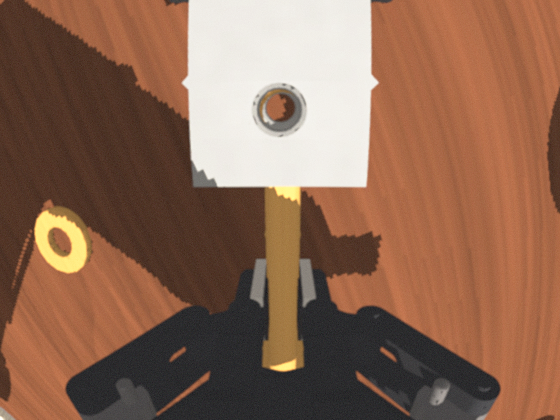

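The lug hole is at (279,110), with the eye hole nearly under it.

```bash
python3 -c "
from h import *
st=env.read_state()
f=lambda c,r,z: atz('wrist',[r/420,c/560],z,st)
R=np.array(st['ee_rot']);p=st['eef_pos']
for q in(f(279,110,.061),f(193,187,.061),f(367,187,.061),f(283,112.5,.0446)): print(q,R.T@(q-p))
"
```

```text
[0.5781 0.2134 0.061 ] [ 0.0812 -0.0008 -0.0427]
[0.5429 0.2019 0.061 ] [ 0.0571 -0.029  -0.0427]
[0.5952 0.1802 0.061 ] [ 0.0571  0.0277 -0.0427]
[0.5787 0.2118 0.0446] [ 0.08    0.0004 -0.0263]
```

Call:
play_rows([
  {"hand": 0,"xyz": [-0.08,0.08,0],"rotation": [0,0,0]},
  {"hand": 0,"xyz": [0.04,0.1,0],"rotation": [0,0,0]},
  {"hand": 0,"xyz": [0,0,0],"rotation": [0,0,0]},
])

```text
time_s: 7.35
eef_pos: [0.5474, 0.1398, 0.0183]
ee_rot: [[0.382, 0.924, -0.0], [0.924, -0.382, -0.0], [-0.0, -0.0, -1.0]]
force: [0.2, -0.7, -3.4]
grip_width: 0.0122
grasp_force: 78.5
```

Call:
play_rows([
  {"hand": 0,"xyz": [0.04,0.1,0],"rotation": [0,0,0]},
  {"hand": 0,"xyz": [0,0,0],"rotation": [0,0,0]},
])

```text
time_s: 7.55
eef_pos: [0.5473, 0.1399, 0.0181]
ee_rot: [[0.382, 0.924, -0.002], [0.924, -0.382, -0.002], [-0.002, -0.001, -1.0]]
force: [-1.2, -5.2, -2.0]
grip_width: 0.0125
grasp_force: 78.7
```

Call:
play_rows([
  {"hand": 0,"xyz": [0.04,0.1,0],"rotation": [0,0,0]},
  {"hand": 0,"xyz": [0,0,-0.1],"rotation": [0,0,0]},
  {"hand": 0,"xyz": [0,0,-0.08],"rotation": [0,0,0]},
  {"hand": 0,"xyz": [0,0,0],"rotation": [0,0,0]},
])

```text
time_s: 7.95
eef_pos: [0.5474, 0.14, 0.017]
ee_rot: [[0.382, 0.924, -0.002], [0.924, -0.382, -0.003], [-0.004, -0.001, -1.0]]
force: [-4.4, -8.4, 3.6]
grip_width: 0.0123
grasp_force: 79.6
```

Call:
play_rows([
  {"hand": 10,"xyz": [0,0,0],"rotation": [0,0,0]},
  {"hand": 40,"xyz": [0,0,0],"rotation": [0,0,0]},
  {"hand": 60,"xyz": [0,0,0],"rotation": [0,0,0]},
  {"hand": 60,"xyz": [0,0,0],"rotation": [0,0,0]},
])

```text
time_s: 8.35
eef_pos: [0.5491, 0.1427, 0.017]
ee_rot: [[0.381, 0.924, 0.002], [0.924, -0.381, 0.001], [0.002, 0.001, -1.0]]
force: [-0.1, 0.2, 0.9]
grip_width: 0.0512
grasp_force: 0.0
```

Call:
play_rows([
  {"hand": 60,"xyz": [0,0,2],"rotation": [0,0,0]},
  {"hand": 60,"xyz": [0,0,4],"rotation": [0,0,0]},
  {"hand": 60,"xyz": [0,0,4],"rotation": [0,0,0]},
  {"hand": 60,"xyz": [0,0,0],"rotation": [0,0,0]},
  {"hand": 60,"xyz": [0,0,0],"rotation": [0,0,0]},
])

```text
time_s: 8.85
eef_pos: [0.5492, 0.1429, 0.1178]
ee_rot: [[0.381, 0.924, 0.003], [0.924, -0.381, 0.002], [0.003, 0.002, -1.0]]
force: [-0.0, -0.3, -0.3]
grip_width: 0.0511
grasp_force: 0.0
```

```bash
python3 -c "
from h import *
st,im=look('wrist',{'eye_hole':.043,'bracket_hole':.061,'lamp_arm':0})
cv2.imwrite('pics/w6.png',im[:210,130:430,::-1].repeat(2,0).repeat(2,1))"
```

```text
8.85 [0.5492 0.1429 0.1178] yaw 1.1794744299855113
bracket_hole 0.82 [115.4 282.2] [0.5782 0.2131 0.061 ]
lamp_arm 0.59 [204.5 283.1] [0.5497 0.1424 0.    ]
```

View pics/w6.png

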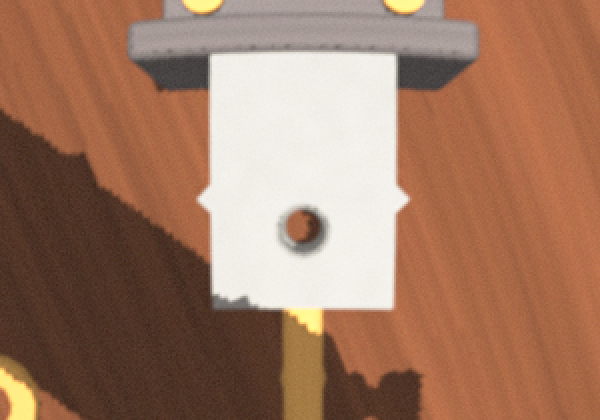

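The lug hole is clear and centred on the bar, with bench visible through it, so the eye is home. The hole is at about (0.578, 0.2135). Now for the pin.

Call:
play_rows([
  {"hand": 60,"xyz": [-1.3,-4.3,1.6],"rotation": [0,0,-0.07]},
  {"hand": 60,"xyz": [-1.3,-4.3,1.6],"rotation": [0,0,-0.07]},
  {"hand": 60,"xyz": [-1.3,-4.3,1.6],"rotation": [0,0,-0.07]},
  {"hand": 60,"xyz": [-1.3,-4.3,1.6],"rotation": [0,0,-0.07]},
  {"hand": 60,"xyz": [-1.3,-4.3,1.6],"rotation": [0,0,-0.07]},
])

```text
time_s: 9.55
eef_pos: [0.4822, -0.0745, 0.1964]
ee_rot: [[0.677, 0.736, -0.001], [0.736, -0.677, -0.0], [-0.001, -0.001, -1.0]]
force: [0.9, -0.2, 0.0]
grip_width: 0.0516
grasp_force: 0.0
```

Call:
play_rows([
  {"hand": 60,"xyz": [-1.4,-4.6,0],"rotation": [0,0,-0.07]},
  {"hand": 60,"xyz": [-1.4,-4.6,0],"rotation": [0,0,-0.07]},
  {"hand": 60,"xyz": [-1.4,-4.6,0],"rotation": [0,0,-0.07]},
  {"hand": 60,"xyz": [-1.4,-4.6,0],"rotation": [0,0,-0.07]},
  {"hand": 60,"xyz": [-1.4,-4.6,0],"rotation": [0,0,-0.07]},
])

```text
time_s: 10.05
eef_pos: [0.4122, -0.3046, 0.1958]
ee_rot: [[0.889, 0.459, -0.001], [0.459, -0.889, 0.0], [-0.001, -0.001, -1.0]]
force: [1.9, 0.7, 0.3]
grip_width: 0.0515
grasp_force: 0.0
```

Call:
play_rows([
  {"hand": 60,"xyz": [-1.4,-4.6,0],"rotation": [0,0,-0.08]},
  {"hand": 60,"xyz": [0,0,0],"rotation": [0,0,0]},
  {"hand": 60,"xyz": [0,0,0],"rotation": [0,0,0]},
  {"hand": 60,"xyz": [0,0,0],"rotation": [0,0,0]},
])

```text
time_s: 10.45
eef_pos: [0.3994, -0.3483, 0.1959]
ee_rot: [[0.921, 0.389, -0.001], [0.389, -0.921, 0.001], [-0.001, -0.001, -1.0]]
force: [1.5, -0.2, 0.0]
grip_width: 0.0513
grasp_force: 0.0
```

```bash
python3 -c "
from h import *
st,im=look('wrist',{'pin':.066,'short_pin':.066,'pin_block':0},'w7')"
```

```text
10.45 [ 0.3994 -0.3483  0.1959] yaw 0.4000431520644478
pin 0.92 [202.6 372.5] [ 0.4285 -0.4239  0.066 ]
pin 0.84 [147.  297.2] [ 0.4468 -0.3415  0.066 ]
short_pin 0.76 [ 75.7 307.7] [ 0.5056 -0.3257  0.066 ]
pin_block 0.68 [109.4 299.3] [ 0.4768 -0.3341  0.    ]
```

View pics/w7.png

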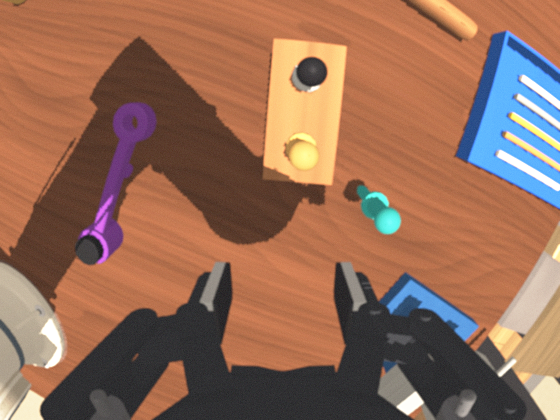

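The brass ball is at (303,155) with its collar at about (302,145), the black ball is at (312,71), and the block's corners span (275,40)–(346,45) to (264,180)–(331,185).

```bash
python3 -c "
from h import *
st=env.read_state()
f=lambda c,r,z: atz('wrist',[r/420,c/560],z,st)
b=f(303,155,.109);k=f(312,71,.109);c=f(301.5,146,.069)
print(b,k,np.linalg.norm(b-k),c)
cs=[f(*p,.066) for p in((275,40),(346,45),(264,180),(331,185))];m=sum(cs)/4
v=cs[0]+cs[1]-cs[2]-cs[3];v/=np.linalg.norm(v);print('block',m,np.arctan2(v[1],v[0]),m-.03*v,m+.03*v)
t=(b[:2]+c[:2])/2;print(t,t-st['eef_pos'][:2])
"
```

```text
[ 0.4483 -0.3433  0.109 ] [ 0.5059 -0.3252  0.109 ] 0.06038690020653867 [ 0.4499 -0.344   0.069 ]
block [ 0.4766 -0.3352  0.066 ] 0.31750829870531894 [ 0.4481 -0.3446  0.066 ] [ 0.5051 -0.3259  0.066 ]
[ 0.4491 -0.3437] [0.0492 0.0044]
```

Call:
play_rows([
  {"hand": 60,"xyz": [2.5,0.2,-1],"rotation": [0,0,-0.04]},
  {"hand": 60,"xyz": [2.4,0.2,-1],"rotation": [0,0,-0.04]},
  {"hand": 60,"xyz": [0,0,-3.5],"rotation": [0,0,0]},
  {"hand": 60,"xyz": [0,0,-3.5],"rotation": [0,0,0]},
  {"hand": 60,"xyz": [0,0,-3.1],"rotation": [0,0,0]},
])

```text
time_s: 11.15
eef_pos: [0.4486, -0.3439, 0.074]
ee_rot: [[0.949, 0.315, -0.0], [0.315, -0.949, 0.0], [-0.0, -0.0, -1.0]]
force: [0.4, -0.0, 0.5]
grip_width: 0.0512
grasp_force: 0.0
```

Call:
play_rows([
  {"hand": 40,"xyz": [0,0,0],"rotation": [0,0,0]},
  {"hand": 20,"xyz": [0,0,0],"rotation": [0,0,0]},
  {"hand": 0,"xyz": [0,0,0],"rotation": [0,0,0]},
  {"hand": 0,"xyz": [0,0,0],"rotation": [0,0,0]},
  {"hand": 0,"xyz": [0,0,0],"rotation": [0,0,0]},
], newtons=40)

```text
time_s: 11.65
eef_pos: [0.4489, -0.3452, 0.0767]
ee_rot: [[0.949, 0.314, 0.002], [0.314, -0.949, -0.001], [0.002, 0.001, -1.0]]
force: [0.5, -0.2, -0.6]
grip_width: 0.0199
grasp_force: 39.2
```

The grip width of 20 mm suggests the pads are touching the ball. I'll reopen, go 3 mm lower, and grip again.

Call:
play_rows([
  {"hand": 35,"xyz": [0,0,0],"rotation": [0,0,0]},
  {"hand": 35,"xyz": [0,0.1,-0.15],"rotation": [0,0,0]},
  {"hand": 35,"xyz": [0,0,-0.15],"rotation": [0,0,0]},
  {"hand": 35,"xyz": [0,0,0],"rotation": [0,0,0]},
  {"hand": 35,"xyz": [0,0,0],"rotation": [0,0,0]},
])

```text
time_s: 12.15
eef_pos: [0.4483, -0.344, 0.0724]
ee_rot: [[0.949, 0.314, -0.0], [0.314, -0.949, 0.0], [-0.0, -0.0, -1.0]]
force: [-0.2, 0.7, -0.5]
grip_width: 0.0303
grasp_force: 0.0
```

Call:
play_rows([
  {"hand": 0,"xyz": [0,0,0],"rotation": [0,0,0]},
  {"hand": 0,"xyz": [0,0,0],"rotation": [0,0,0]},
  {"hand": 0,"xyz": [0,0,0],"rotation": [0,0,0]},
  {"hand": 0,"xyz": [0,0,0],"rotation": [0,0,0]},
], newtons=40)

```text
time_s: 12.55
eef_pos: [0.4484, -0.344, 0.0725]
ee_rot: [[0.949, 0.314, 0.0], [0.314, -0.949, -0.0], [0.0, 0.0, -1.0]]
force: [0.5, -0.3, -0.5]
grip_width: 0.0196
grasp_force: 39.0
```

Call:
play_rows([
  {"hand": 0,"xyz": [0,0,1],"rotation": [0,0,0]},
  {"hand": 0,"xyz": [0,0,2],"rotation": [0,0,0]},
  {"hand": 0,"xyz": [0,0,3],"rotation": [0,0,0]},
  {"hand": 0,"xyz": [0,0,3],"rotation": [0,0,0]},
  {"hand": 0,"xyz": [0,0,0],"rotation": [0,0,0]},
], newtons=60)

```text
time_s: 13.05
eef_pos: [0.4505, -0.3455, 0.1679]
ee_rot: [[0.949, 0.314, 0.008], [0.314, -0.949, -0.005], [0.006, 0.007, -1.0]]
force: [-0.1, -0.6, -0.5]
grip_width: 0.0184
grasp_force: 58.6
```

```bash
python3 -c "
from h import *
st=env.read_state();print(st['grip_width'],st['force'],st['moment'])
R=np.array(st['ee_rot']);p=np.array(st['eef_pos']);print(p)
for c in('side','wrist','top'):
  im=env.snapshot(c); cv2.imwrite(f'pics/{c}8.png',im[:,:,::-1])
  for n,z in(('pin',p[2]-.008),('pin_tip',p[2]-.066)):
    for d in env.tip_of(c,n)[:3]: print(c,n,round(d['confidence'],2),np.round(np.array(d['position'])*[420,560],1),atz(c,d['position'],z,st))
a=cv2.imread('pics/side8.png')[210:330,270:400];b=cv2.imread('pics/wrist8.png')
cv2.imwrite('pics/m8.png',np.hstack([cv2.resize(a,(455,420),interpolation=cv2.INTER_CUBIC),b[:,110:455]]))
"
```

```text
0.018431212413976723 [-0.1165 -0.5879 -0.5206] [-0.0637 -0.1489  0.0005]
[ 0.4505 -0.3455  0.1679]
side pin 0.7 [308.3 335.6] [ 0.3481 -0.5085  0.1599]
side pin 0.66 [250.1 319.8] [ 0.4482 -0.3345  0.1599]
side pin 0.63 [200.8 243.6] [ 0.4282 -0.0395  0.1599]
side pin_tip 0.53 [333.9 334.7] [ 0.3445 -0.5152  0.1019]
side pin_tip 0.52 [273.6 324.4] [ 0.4529 -0.3493  0.1019]
wrist pin 0.94 [270.5 281.1] [ 0.4485 -0.3453  0.1599]
wrist pin 0.9 [258.9 368.3] [ 0.4689 -0.3877  0.1599]
wrist pin_tip 0.8 [232.4 354.7] [ 0.4625 -0.3958  0.1019]
wrist pin_tip 0.77 [226.3 281.8] [ 0.4511 -0.3452  0.1019]
```

View pics/m8.png

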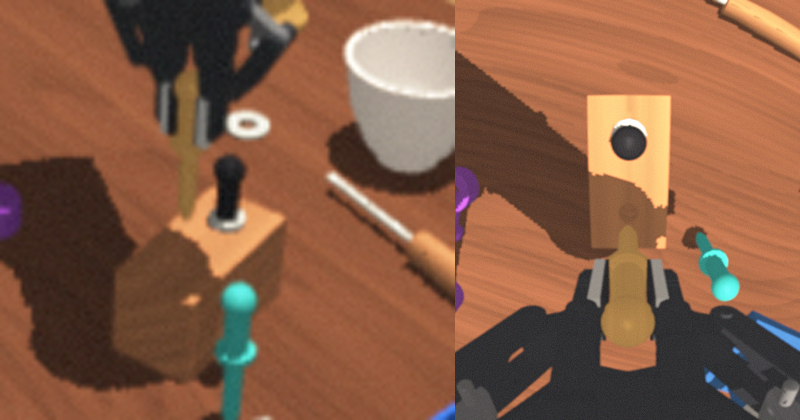

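The pin is held upright between the pads, and the black pin is still in its hole. I'll carry it to the bracket.

Call:
play_rows([
  {"hand": 0,"xyz": [0.5,2,0],"rotation": [0,0,0]},
  {"hand": 0,"xyz": [0.9,4,0],"rotation": [0,0,0]},
  {"hand": 0,"xyz": [0.9,4,0],"rotation": [0,0,0]},
  {"hand": 0,"xyz": [0.9,4,0],"rotation": [0,0,0]},
  {"hand": 0,"xyz": [0.9,4,0],"rotation": [0,0,0]},
])

```text
time_s: 14.0
eef_pos: [0.4893, -0.1625, 0.1623]
ee_rot: [[0.95, 0.314, -0.0], [0.314, -0.95, -0.0], [-0.0, -0.0, -1.0]]
force: [0.8, -0.3, -1.5]
grip_width: 0.0191
grasp_force: 58.7
```

Call:
play_rows([
  {"hand": 0,"xyz": [0.9,4,0],"rotation": [0,0,0]},
  {"hand": 0,"xyz": [0.9,4,0],"rotation": [0,0,0]},
  {"hand": 0,"xyz": [0.9,4,0],"rotation": [0,0,0]},
  {"hand": 0,"xyz": [0.9,4,0],"rotation": [0,0,0]},
  {"hand": 0,"xyz": [0.9,4,0],"rotation": [0,0,0]},
])

```text
time_s: 14.5
eef_pos: [0.5344, 0.0377, 0.1624]
ee_rot: [[0.949, 0.314, -0.0], [0.314, -0.949, -0.0], [-0.0, 0.0, -1.0]]
force: [0.4, -0.2, -1.2]
grip_width: 0.0191
grasp_force: 58.7
```

Call:
play_rows([
  {"hand": 0,"xyz": [0.9,4,0],"rotation": [0,0,0]},
  {"hand": 0,"xyz": [0.9,4,0],"rotation": [0,0,0]},
  {"hand": 0,"xyz": [0.9,4,0],"rotation": [0,0,0]},
  {"hand": 0,"xyz": [0.9,4,0],"rotation": [0,0,0]},
  {"hand": 0,"xyz": [0,0,0],"rotation": [0,0,0]},
])

```text
time_s: 15.0
eef_pos: [0.5706, 0.2003, 0.1611]
ee_rot: [[0.948, 0.318, -0.001], [0.318, -0.948, 0.0], [-0.001, -0.0, -1.0]]
force: [-1.1, -0.1, -1.6]
grip_width: 0.0187
grasp_force: 58.7
```

Call:
play_rows([
  {"hand": 0,"xyz": [0.4,0.7,-1],"rotation": [0,0,0]},
  {"hand": 0,"xyz": [0.35,0.6,-1],"rotation": [0,0,0]},
  {"hand": 0,"xyz": [0,0,0],"rotation": [0,0,0]},
  {"hand": 0,"xyz": [0,0,0],"rotation": [0,0,0]},
])

```text
time_s: 15.4
eef_pos: [0.5776, 0.2081, 0.1418]
ee_rot: [[0.95, 0.313, -0.001], [0.313, -0.95, -0.001], [-0.002, 0.001, -1.0]]
force: [0.4, 0.2, -0.8]
grip_width: 0.0185
grasp_force: 58.8
```

```bash
python3 -c "
from h import *
st=env.read_state();p=np.array(st['eef_pos']);print(p,st['force'])
for c in('side','wrist'):
  im=env.snapshot(c); cv2.imwrite(f'pics/{c}9.png',im[:,:,::-1])
  for n,z in(('pin',p[2]-.0065),('pin_tip',p[2]-.0645),('bracket_hole',.061)):
    for d in env.tip_of(c,n)[:2]: print(c,n,round(d['confidence'],2),np.round(np.array(d['position'])*[420,560],1),atz(c,d['position'],z,st))
a=cv2.imread('pics/side9.png')[110:220,190:300];b=cv2.imread('pics/wrist9.png')[120:330,180:380]
cv2.imwrite('pics/m9.png',np.hstack([cv2.resize(a,(380,380),interpolation=cv2.INTER_CUBIC),cv2.resize(b,(362,380),interpolation=cv2.INTER_CUBIC)]))
"
```

```text
[0.5776 0.2081 0.1418] [ 0.3836  0.233  -0.8381]
side pin 0.87 [307.8 336.1] [ 0.37   -0.4862  0.1353]
side pin 0.54 [161.8 240.5] [0.5776 0.2252 0.1353]
side pin_tip 0.88 [330.5 334.6] [ 0.3691 -0.4876  0.0773]
side pin_tip 0.49 [182.6 245.8] [0.5741 0.191  0.0773]
side bracket_hole 0.42 [246.7 341. ] [ 0.5996 -0.2397  0.061 ]
wrist pin 0.57 [269.7 281.9] [0.577  0.2084 0.1353]
wrist pin_tip 0.95 [226.1 280.4] [0.5781 0.2099 0.0773]
wrist pin_tip 0.4 [268.  282.9] [0.5475 0.198  0.0773]
wrist bracket_hole 0.87 [217.4 277.9] [0.5778 0.2118 0.061 ]
```

View pics/m9.png

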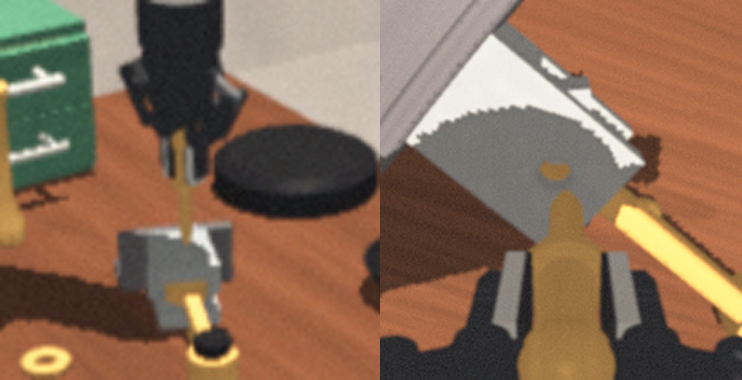

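The pin hangs upright. Its tip is about 2–4 mm short of the lug hole in +y, so I'll shift it and start down slowly.

Call:
play_rows([
  {"hand": 0,"xyz": [0,0.35,0],"rotation": [0,0,0]},
  {"hand": 0,"xyz": [0,0,-0.6],"rotation": [0,0,0]},
  {"hand": 0,"xyz": [0,0,0],"rotation": [0,0,0]},
  {"hand": 0,"xyz": [0,0,0],"rotation": [0,0,0]},
])

```text
time_s: 16.2
eef_pos: [0.5776, 0.2124, 0.136]
ee_rot: [[0.949, 0.314, -0.001], [0.314, -0.949, -0.001], [-0.001, 0.0, -1.0]]
force: [-0.5, -0.6, -1.5]
grip_width: 0.0189
grasp_force: 58.8
```

```bash
python3 -c "
from h import *
st,im=look('wrist',{'pin_tip':.0713,'bracket_hole':.061})
h=cv2.cvtColor(im[180:260,240:330],cv2.COLOR_RGB2GRAY)
print('\n'.join(' '.join(f'{v:3d}' for v in r[20:70:2]) for r in h[16:60:2]))
"
```

```text
16.2 [0.5776 0.2124 0.136 ] yaw 0.3193133372427849
pin_tip 0.95 [230.7 279.2] [0.5745 0.2139 0.0713]
pin_tip 0.48 [193.5 283.8] [0.6008 0.2193 0.0713]
bracket_hole 0.66 [219.5 281.1] [0.5791 0.214  0.061 ]
119 115 121 113 118 119 116 114 115 116 119 118 118 118 115 116 118 123 118 113 138 230 238 239 241
116 115 116 116 118 115 116 116 116 115 113 118 118 119 119 113 111 117 116 111 127 155 230 239 239
120 118 116 114 119 118 117 115 115 115 118 116 114 114 120 116 118 115 116 112 112 136 231 238 239
119 116 118 117 117 116 116 118 118 115 118 119 115 116 110 110 117 111 115 114 116 121 145 171 235
120 119 118 117 116 116 117 114 113 118 116 115 118 116 120 114 113 117 115 114 115 119 113 117 223
118 119 118 118 116 113 119 117 113 114 119 118 112 115 117 116 117 115 116 118 114 122 117 111 165
115 117 118 115 113 116 119 117 117 116 112 118 112 115 117 118 119 122 115 115 115 119 115 121 150
119 118 117 118 115 114 115 118 117 114 113 115 112 112 116 116 116 118 117 116 117 117 118 119 116
114 116 117 112 115 112 115 113 111 119 118 116 113 113 115 115 112 116 120 115 115 117 116 11
[... 605 characters left out ...]

116 118 116 115 119 117 115 111 108 109 112 118 108 111 112 114 112 114 115 116 114 117 116 113 119
121 116 118 114 117 116 119 114 114 114 115 114 123 113 113 113 114 115 116 114 114 120 116 117 120
120 116 117 115 116 116 118 111 117 113 113 116 115 117 117 114 118 115 115 115 120 113 114 120 116
119 116 118 114 120 117 115 116 121 116 116 119 120 116 111 118 117 117 115 118 116 112 117 114 119
114 123 114 122 118 118 119 115 119 119 121 118 119 115 116 119 118 115 118 113 114 118 117 119 114
120 114 114 115 120 119 116 120 118 118 118 116 115 120 112 113 123 119 118 117 117 120 115 116 116
115 115 113 117 118 120 117 112 116 115 120 122 121 114 113 115 113 118 122 116 120 119 117 116 117
```

Call:
play_rows([
  {"hand": 0,"xyz": [0.1,0.12,-0.4],"rotation": [0,0,0]},
  {"hand": 0,"xyz": [0,0,-0.4],"rotation": [0,0,0]},
  {"hand": 0,"xyz": [0,0,-0.4],"rotation": [0,0,0]},
  {"hand": 0,"xyz": [0,0,-0.4],"rotation": [0,0,0]},
  {"hand": 0,"xyz": [0,0,0],"rotation": [0,0,0]},
])

```text
time_s: 16.85
eef_pos: [0.5784, 0.2135, 0.1195]
ee_rot: [[0.95, 0.314, -0.001], [0.314, -0.95, -0.001], [-0.002, 0.0, -1.0]]
force: [0.1, 1.0, -2.0]
grip_width: 0.0186
grasp_force: 58.8
```

Call:
play_rows([
  {"hand": 0,"xyz": [0,0,0],"rotation": [0,0,0]},
])

```text
time_s: 16.95
eef_pos: [0.5788, 0.2137, 0.1204]
ee_rot: [[0.949, 0.314, -0.0], [0.314, -0.949, -0.0], [-0.0, 0.0, -1.0]]
force: [0.5, -0.4, -1.2]
grip_width: 0.0187
grasp_force: 58.8
```

No contact force with the tip below the lug top, so it is in the hole. Continuing down.

Call:
play_rows([
  {"hand": 0,"xyz": [0,0,-0.5],"rotation": [0,0,0]},
  {"hand": 0,"xyz": [0,0,-0.5],"rotation": [0,0,0]},
  {"hand": 0,"xyz": [0,0,-0.5],"rotation": [0,0,0]},
  {"hand": 0,"xyz": [0,0,0],"rotation": [0,0,0]},
])

```text
time_s: 17.35
eef_pos: [0.5782, 0.2134, 0.1043]
ee_rot: [[0.95, 0.314, -0.002], [0.314, -0.95, -0.001], [-0.002, 0.0, -1.0]]
force: [-0.4, -0.1, -2.3]
grip_width: 0.0186
grasp_force: 58.8
```

Call:
play_rows([
  {"hand": 0,"xyz": [0,0,-0.5],"rotation": [0,0,0]},
  {"hand": 0,"xyz": [0,0,-0.5],"rotation": [0,0,0]},
  {"hand": 0,"xyz": [0,0,-0.5],"rotation": [0,0,0]},
  {"hand": 0,"xyz": [0,0,0],"rotation": [0,0,0]},
])

```text
time_s: 17.75
eef_pos: [0.5783, 0.2135, 0.0894]
ee_rot: [[0.95, 0.314, -0.002], [0.314, -0.95, -0.001], [-0.002, 0.0, -1.0]]
force: [0.3, -0.3, -1.4]
grip_width: 0.0189
grasp_force: 58.8
```

Call:
play_rows([
  {"hand": 0,"xyz": [0,0,-0.5],"rotation": [0,0,0]},
  {"hand": 0,"xyz": [0,0,-0.5],"rotation": [0,0,0]},
  {"hand": 0,"xyz": [0,0,-0.4],"rotation": [0,0,0]},
  {"hand": 0,"xyz": [0,0,0],"rotation": [0,0,0]},
])

```text
time_s: 18.15
eef_pos: [0.5784, 0.2135, 0.0756]
ee_rot: [[0.95, 0.314, -0.001], [0.314, -0.95, -0.001], [-0.002, 0.0, -1.0]]
force: [0.2, -0.6, -0.9]
grip_width: 0.0185
grasp_force: 58.8
```

Call:
play_rows([
  {"hand": 0,"xyz": [0,0,-0.4],"rotation": [0,0,0]},
  {"hand": 0,"xyz": [0,0,-0.3],"rotation": [0,0,0]},
  {"hand": 0,"xyz": [0,0,0],"rotation": [0,0,0]},
])

```text
time_s: 18.45
eef_pos: [0.5785, 0.2136, 0.0689]
ee_rot: [[0.95, 0.314, -0.001], [0.314, -0.95, -0.0], [-0.001, 0.0, -1.0]]
force: [-0.2, -0.2, -1.3]
grip_width: 0.0187
grasp_force: 58.8
```

Call:
play_rows([
  {"hand": 0,"xyz": [0,0,-0.1],"rotation": [0,0,0]},
  {"hand": 40,"xyz": [0,0,0],"rotation": [0,0,0]},
  {"hand": 60,"xyz": [0,0,0],"rotation": [0,0,0]},
  {"hand": 60,"xyz": [0,0,0],"rotation": [0,0,0]},
  {"hand": 60,"xyz": [0,0,0],"rotation": [0,0,0]},
])

```text
time_s: 18.95
eef_pos: [0.579, 0.2138, 0.0687]
ee_rot: [[0.949, 0.314, 0.0], [0.314, -0.949, 0.0], [0.001, -0.0, -1.0]]
force: [-0.3, -0.1, -0.2]
grip_width: 0.0511
grasp_force: 0.0
```

Call:
play_rows([
  {"hand": 60,"xyz": [0,0,1.5],"rotation": [0,0,0]},
  {"hand": 60,"xyz": [0,0,3],"rotation": [0,0,0]},
  {"hand": 60,"xyz": [0,0,4],"rotation": [0,0,0]},
  {"hand": 60,"xyz": [-3,-2,3],"rotation": [0,0,0]},
  {"hand": 60,"xyz": [-4,-3,0],"rotation": [0,0,0]},
])

```text
time_s: 19.45
eef_pos: [0.5115, 0.1649, 0.1877]
ee_rot: [[0.949, 0.315, 0.008], [0.315, -0.949, 0.003], [0.009, -0.0, -1.0]]
force: [0.4, 0.2, 0.5]
grip_width: 0.0513
grasp_force: 0.0
```

Call:
play_rows([
  {"hand": 60,"xyz": [-2,-2,0],"rotation": [0,0,0]},
  {"hand": 60,"xyz": [0,0,0],"rotation": [0,0,0]},
  {"hand": 60,"xyz": [0,0,0],"rotation": [0,0,0]},
  {"hand": 60,"xyz": [0,0,0],"rotation": [0,0,0]},
])

```text
time_s: 19.85
eef_pos: [0.4894, 0.1442, 0.1835]
ee_rot: [[0.949, 0.314, 0.0], [0.314, -0.949, 0.0], [0.0, 0.0, -1.0]]
force: [0.3, 1.2, -0.7]
grip_width: 0.051
grasp_force: 0.0
```

```bash
python3 -c "
from h import *
st,im=look('wrist',{'pin':.061,'bracket_hole':.061})
cv2.imwrite('pics/wf.png',im[:,:,::-1])
im=env.snapshot('side');cv2.imwrite('pics/sf.png',im[:,:,::-1])
for d in env.tip_of('side','pin')[:3]: print(d['confidence'],np.array(d['position'])*[420,560],atz('side',d['position'],.061))
# brass ball centre (saturated yellow-brown) by silhouette
for c in('wrist','side'):
  for d in env.silhouettes(c,'pin')[:3]:
    m=d['pixels'];r,k=np.nonzero(m);print(c,d['confidence'],m.sum(),r.min(),r.max(),k.min(),k.max())
h=st['ee_rot']
# predicted pixel of ball/origin if seated
C=env.get_calibration('side')
for z in(.061,.067,.104,.115): print(z,cv2.projectPoints(np.array([[.5785,.2136,z]]),np.array(C['rvec'],float),np.array(C['tvec'],float),np.array(C['camera_matrix']),None)[0].ravel())
a=cv2.imread('pics/sf.png')[130:240,190:300];b=cv2.imread('pics/wf.png')
cv2.imwrite('pics/mf.png',np.hstack([cv2.resize(a,(420,420),interpolation=cv2.INTER_CUBIC),b[:,130:500]]))
"
```

```text
19.85 [0.4894 0.1442 0.1835] yaw 0.31934507419641633
pin 0.87 [ 78.5 235.9] [0.5768 0.2124 0.061 ]
bracket_hole 0.55 [ 76.8 236.9] [0.5783 0.2121 0.061 ]
0.78 [306.81  340.424] [ 0.4411 -0.4231  0.061 ]
0.5 [184.002 242.48 ] [0.577  0.2166 0.061 ]
wrist 0.91 1091 56 91 210 250
side 0.67 300 291 331 332 343
0.061 [243.3689 184.2372]
0.067 [243.3139 182.5555]
0.104 [242.9703 172.0538]
0.115 [242.8667 168.8874]
```

View pics/mf.png

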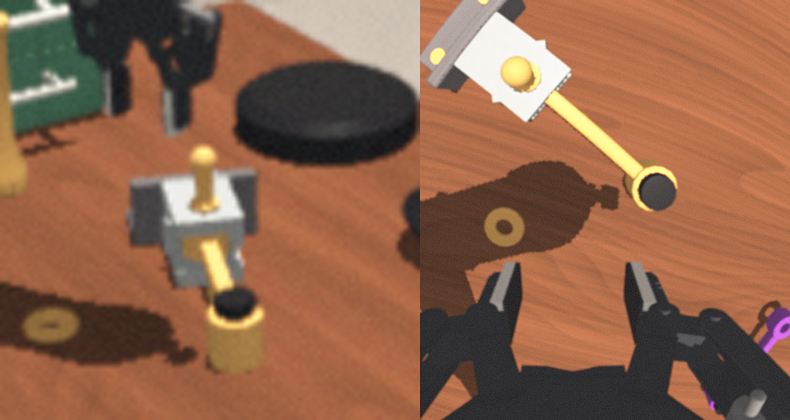

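The pin's collar sits on the upper lug. The ball top is at side row 168.5, against 168.9 predicted if seated. The arm stands on the bench and the gripper is clear.

```bash
python3 -c "
from bench import env
print(env.finish_job())"
```

```text
the job is handed in; nothing more can be done
None
```

The lamp arm's eye is home in the bracket and the long brass pin is seated, with its collar on the upper lug in the last camera views; I handed the job in at about 20 s of the 64 s limit, and no verdict came back.

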